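Unload the test weights from the scale into their storage blocks

TASK

The check of the small portable scale is finished. Take apart the stack of four test weights on its pan and put each one away in the wooden block bored for it (smallest weight in the smallest bore, and so on), standing upright and fully home on the felt. Set the weights down rather than dropping them, never let one tip over or touch the bench, and leave the dish of seeds where it stands.

Things in the scene. Friction and masses are not known exactly. Their poses are not given: they have to be found in the camera images.
- weight_500: the 500 g test weight, largest of four: a plain upright bright stainless steel cylinder, diameter 56 mm, height 25.5 mm, loose; at the start at the bottom of the stack on the scale's pan. Origin: centre of its underside; z is its axis, up.
- weight_200: the 200 g test weight, second largest of four: a plain upright yellow brass cylinder, diameter 40 mm, height 20 mm, loose; at the start second from the bottom on the scale's pan. Origin: centre of its underside; z is its axis, up.
- weight_100: the 100 g test weight, second smallest of four: a plain upright bright stainless steel cylinder, diameter 30 mm, height 18 mm, loose; at the start third from the bottom on the scale's pan. Origin: centre of its underside; z is its axis, up.
- weight_50: the 50 g test weight, smallest of four: a plain upright yellow brass cylinder, diameter 22 mm, height 17 mm, loose; at the start on top of the stack on the scale's pan. Origin: centre of its underside; z is its axis, up.
- block_500: storage block of the 500 g weight, largest of four: square wooden block 92 x 92 x 17 mm, fixed to the bench, with one round bore in the middle of its top, diameter 64 mm, 7 mm deep, with a 3 mm chamfer round the mouth and green felt on its floor. Origin: centre of its underside; the bore's floor is 10 mm above it, its mouth 17 mm; z up.
- block_200: storage block of the 200 g weight, second largest of four: square wooden block 78 x 78 x 17 mm, fixed to the bench, with one round bore in the middle of its top, diameter 48 mm, 7 mm deep, with a 3 mm chamfer round the mouth and red felt on its floor. Origin: centre of its underside; the bore's floor is 10 mm above it, its mouth 17 mm; z up.
- block_100: storage block of the 100 g weight, second smallest of four: square wooden block 68 x 68 x 17 mm, fixed to the bench, with one round bore in the middle of its top, diameter 38 mm, 7 mm deep, with a 3 mm chamfer round the mouth and blue felt on its floor. Origin: centre of its underside; the bore's floor is 10 mm above it, its mouth 17 mm; z up.
- block_50: storage block of the 50 g weight, smallest of four: square wooden block 60 x 60 x 17 mm, fixed to the bench, with one round bore in the middle of its top, diameter 30 mm, 7 mm deep, with a 3 mm chamfer round the mouth and white felt on its floor. Origin: centre of its underside; the bore's floor is 10 mm above it, its mouth 17 mm; z up.
- scale: portable scale, flat grey housing 120 x 92 x 19 mm, display and keys at its -x end, fixed to the bench; its round steel pan, 79 mm across, has its centre 14 mm along +x from the origin and its top 23.5 mm over the bench. The weights stand free on one another on it, roughly centred, 104 mm high in all over the bench. Origin: centre of its underside; z up.
- seed_dish: round clear plastic dish with a few seeds, 60 mm diameter, 12 mm high, loose and light, a bystander among the work. Origin: centre of its underside.
Mind the look-alikes: they are no part of the job. What is shaped like the block_50 but turquoise is not meant.

How it is judged:
By the outcome, as a careful person would: the job done as asked, in the order asked, and still so for the second after the job is handed in, with the robot touching nothing.
It also fails if it takes over 122 s, if anything falls off the work surface, if the arm or the gripper's body presses on something with over 40 N, if the wrist force passes 120 N, or if a joint passes its speed limit or range.

ROBOT

A 7-joint arm with a two-finger parallel gripper is mounted at the origin on the work surface; the furniture and walls round the work are solid. World frame = base frame: x ahead of the robot, y to its left, z up, the work surface at z = 0. Lengths are in m, angles in degrees, forces in N, time in s.
With the tool pointing down it reaches from about 0.425 to 1.025 m from the base axis. Payload 3.6 kg.
Tool frame: the origin (TCP) lies on the centre line of the jaws, within the pads' length; the fingertips stand 25 mm ahead of it and the grasp point (between the pads) lies 6 mm ahead of it (manip.tips_ahead is the z of the fingertips in the tool frame, in m); z points along the fingers, y is the line along which they close (so a half turn about z gives the same grasp; the last joint's range is limited). The gripper opens to 85 mm and grips with 20 to 120 N. Pads are 22 mm wide; open, the fingers measure 114 mm over their backs; the gripper's body (76 mm by 85 mm) begins 54 mm behind the grasp point. The pads swing forward as they close: fully open they stand 13 mm farther back than shut.
Start: joints at [-80.873, 33.873, 2.773, 92.16, -1.908, 54.013, -1.931], TCP at [0.181, 0.702, 0.256] pointing down, gripper open.
Joint ranges: [-153.93, 153.93], [-27.13, 128.08], [-72.61, 78.16], [10.71, 143.7], [-87.88, 267.88], [4.46, 118.87], [-176.78, 176.78]. Speed limits (degrees/s): [147.25, 147.25, 180, 180, 180, 180, 180].

INTERFACE

Orientations are given as [roll, pitch, yaw] about the fixed x, y, z axes, in that order (R = Rz(yaw) Ry(pitch) Rx(roll)).
In Python, from rig import manip gives the robot as it stands.
- The arm moves only by the tool drive_tool, never from a script. Its argument "rows" is a list of rows, each a list of 3 entries, a list of its own where there are three numbers: the shift along the world's x, y, z in cm, then the turn, a rotation vector about the world's x, y, z in rad, then the finger opening in cm, from 0 to 8.54. In form: [[[tx, ty, tz], [ax, ay, az], fingers], ...]. A call has 1 to 5 rows; each row is the pose to reach, as a shift and turn from the pose commanded when the call began; what a row does not reach only later rows make up. A row lasts 1/10 s, in which the tool goes at most 50 mm and 8.59 degrees, less where a joint would pass 70% of its speed; a pose out of reach is approached as far as the arm can. A call with a gripper value outside its range is refused whole. The fingers move at their own pace and stop on an object; "newtons" is the grip in N (left out, the last holds). Time passes only in rows, so rows that repeat a pose let the fingers close. It gives the time, the measured TCP pose, the force, the opening and the grip force at its end, in the units of the state.
- manip.get_state(): the state, without advancing time (a new reading comes with each control period).
- manip.grab_frame(name): name is "side" or "top" or "wrist"; returns the picture (384x512x3 uint8, red, green, blue); there is no depth.
- manip.camera_model(name): a dict with "fx", "fy", "cx", "cy" (pixels), "position" and "attitude" of the camera in the world; the wrist camera has in their place "T_tool_cam" (4x4, takes a point from camera to tool coordinates, whose origin is the TCP and whose axes are the flange's). Camera axes: x right, y down, z forward; pixel columns grow to the right and rows downward; lengths in m; the calibration is good to about 2 mm. A picture is of the moment at which its call begins: read the wrist's pose just before it. camera_model takes no time and is no camera call.
- manip.hand_in(): hands the job in; it is judged then, once.
Trained networks look in the newest picture that a camera, given by its name, has taken for a name from the list of things; names that differ only in an ending like _2 or _b are one class to them, and where a whole thing is asked for, a point or a joint stands for the part that bears it (a point fixed in the world has none). Each returns a list of dicts, best first, with "confidence" (0 to 1); they miss things now and then, are a little off and sometimes report something else, mostly with a low value. They report only what shows in the picture. A call takes as long as a camera call. They do not tell look-alikes from the thing itself.
- manip.spot_in(target, camera): "rect" ([left, top, right, bottom] in pixels, round what is visible of it).
- manip.regions_of(target, camera): "region" (384x512 bool, what is visible of it) and "rect" ([left, top, right, bottom] in pixels, round what is visible of it).
The state is a dict: "time": time; "qpos": joint angles; "joint_velocities": joint speeds; "joint_torque": joint torques, N m; "eef_pos": TCP position; "ee_rot": TCP orientation; "force": force on the tool from outside, world axes, zero at the start; "wrist_torque": the same for the moment, N m; "grip_width": finger opening in m; "gripper_force": force on a finger pad.
Only numpy, scipy, OpenCV 4.12 (cv2) and the standard library are available. Lean on these libraries where they do the work, as an engineer would, in place of code of your own. Each camera call takes 0.05 s, during which the arm holds its last target. There are 200 camera calls.

## Working session

There is one attempt and no reset: what is moved stays moved. The work goes in short steps, Python scripts to look and compute and a tool call to move; the robot and the scene stay as the last step left them, time stands still between calls to the robot, and variables do not carry over. Pictures are saved under pics/ and viewed, at most 14 in all, crops included, and the job is handed in when it is done.

Besides the shell and the picture viewer there is one more tool, called after "Call:" by a JSON object that holds its "method" and its "body". drive_tool: Moves the arm, as the interface text tells. Its arguments: {"type":"object","properties":{"rows":{"type":"array","items":{"type":"array"}},"newtons":{"type":"number"}},"required":["rows"]}

```bash
mkdir -p pics; ls; python3 - <<'E'
from rig import manip
import cv2,numpy as np
s=manip.get_state();print(s)
for n in("top","side"):
    f=manip.grab_frame(n);cv2.imwrite(f"pics/{n}0.png",f[:,:,::-1]);print(n,manip.camera_model(n))
    for t in["weight_500","weight_200","weight_100","weight_50","block_500","block_200","block_100","block_50","scale","seed_dish"]:
        print(t,[(np.round(d["rect"]).tolist(),round(d["confidence"],2)) for d in manip.spot_in(t,n)])
print(manip.camera_model("wrist"),manip.tips_ahead)
E
```

```text
pics
{'time': 0.0, 'qpos': array([-80.87429647,  33.92562387,   2.76764638,  92.23772297,
        -1.91024006,  54.01174688,  -1.93166322]), 'joint_velocities': array([ 0.01711476,  0.09851924,  0.04567198,  0.08479899,  0.05008673,
       -0.13659361, -0.00643445]), 'joint_torque': array([ 7.61338415e-04, -5.48691416e+01,  1.54635340e+00, -1.98123032e+01,
        9.20464547e-03,  8.66376213e-03,  1.26960970e-05]), 'eef_pos': array([0.18110527, 0.70120893, 0.2551337 ]), 'ee_rot': array([-1.79871174e+02,  5.58311340e-03,  1.65519349e+02]), 'force': array([-0.68388355, -0.08586414, -0.59445029]), 'wrist_torque': array([-0.02198324, -0.06011234,  0.01924347]), 'gripper_force': 0.0, 'grip_width': 0.08534721574182967}
top {'fx': 373.13765557733774, 'fy': 373.13765557733774, 'cx': 261.22058149722534, 'cy': 193.10142529305688, 'position': array([ 0.29553033, -0.0039807 ,  1.20096624]), 'attitude': array([-172.05222053,    1.29623074,  -90.31947846])}
weight_500 [([292.0, 161.0, 306.0, 171.0], 0.56), ([295.0, 175.0, 305.0, 177.0], 0.49), ([290.0, 158.0, 307.0, 179.0], 0.4)]
weight_200 [([292
[... 2950 characters left out ...]
42.0, 351.0, 277.0], 0.74), ([297.0, 201.0, 305.0, 209.0], 0.69), ([348.0, 279.0, 385.0, 307.0], 0.6), ([244.0, 225.0, 272.0, 247.0], 0.57)]
scale [([272.0, 210.0, 322.0, 233.0], 0.82)]
seed_dish [([243.0, 156.0, 253.0, 156.0], 0.63)]
{'fx': 341.27976815327605, 'fy': 341.27976815327605, 'cx': 262.30514118152064, 'cy': 189.8764169137805, 'T_tool_cam': array([[-2.75295323e-04, -9.47950369e-01, -3.18417999e-01,
         8.19419363e-02],
       [ 9.99999412e-01,  7.29045436e-05, -1.08161301e-03,
         7.06225016e-04],
       [ 1.04852957e-03, -3.18418109e-01,  9.47949792e-01,
        -1.16604247e-01],
       [ 0.00000000e+00,  0.00000000e+00,  0.00000000e+00,
         1.00000000e+00]])} 0.025
```

```bash
python3 - <<'E'
import cv2
t=cv2.imread("pics/top0.png")[140:250,100:430];s=cv2.imread("pics/side0.png")[115:325,180:420]
cv2.imwrite("pics/t.png",cv2.resize(t,None,fx=2.4,fy=2.4,interpolation=2));cv2.imwrite("pics/s.png",cv2.resize(s,None,fx=2.8,fy=2.8,interpolation=2))
E
```

```text
(no output)
```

View pics/t.png

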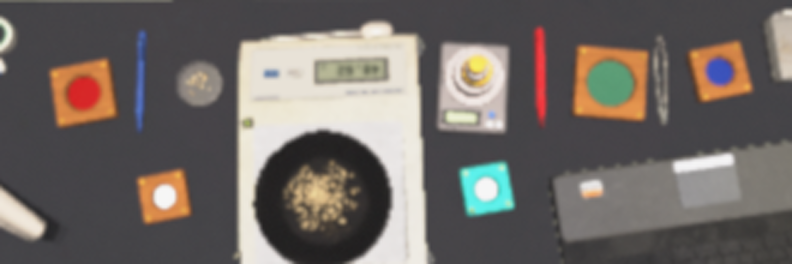

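View pics/s.png

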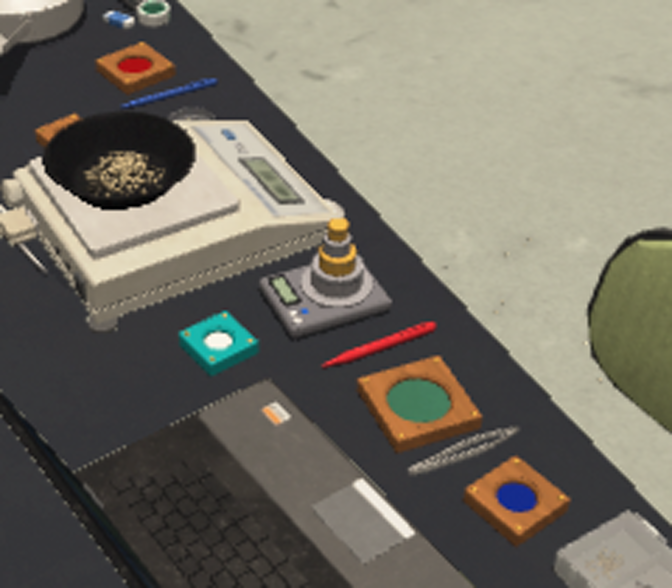

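Top view: the wooden blocks are red-felt (135,178), white-felt (168,222), green-felt (355,175) and blue-felt (400,170). The stack sits on the small scale at about (298,170) and the seed dish is at (183,175). The turquoise white-felt block at (303,219) is the look-alike for block_50, so I choose the wooden one at (168,222).

```bash
cat > h.py <<'E'
from rig import manip
import cv2,numpy as np
from scipy.spatial.transform import Rotation as R
def cam(n,s=None):
    c=manip.camera_model(n)
    if n=="wrist":
        s=s or manip.get_state();T=np.eye(4);T[:3,:3]=R.from_euler("xyz",s["ee_rot"],degrees=True).as_matrix();T[:3,3]=s["eef_pos"]
        M=T@c["T_tool_cam"];return c,M[:3,3],M[:3,:3]
    return c,np.array(c["position"]),R.from_euler("xyz",c["attitude"],degrees=True).as_matrix()
def ray(k,u,v,z):
    c,p,r=k;d=r@[(u-c["cx"])/c["fx"],(v-c["cy"])/c["fy"],1];return p+d*(z-p[2])/d[2]
def proj(k,P):
    c,p,r=k;q=r.T@(np.array(P)-p);return q[0]/q[2]*c["fx"]+c["cx"],q[1]/q[2]*c["fy"]+c["cy"]
E
python3 - <<'E'
from h import *
np.set_printoptions(precision=4,suppress=True)
for n,pts in(("top",dict(red=(134.6,178.3),white=(168.4,222),green=(354.6,174.6),blue=(400,169.6),turq=(303,218.8),dish=(183,174.6),stacktop=(299.5,167.5),bowlL=(206,222),bowlR=(263,222),scaleTL=(200,157),scaleR=(275,157))),("side",dict(red=(228,138),green=(329.5,257.5),blue=(364,292),stacktop=(300.8,195.5),turq=(258,237)))):
    k=cam(n)
    for a,(u,v) in pts.items(): print(n,a,ray(k,u,v,.104 if a=="stacktop" else .01))
E
```

```text
top red [0.5144 0.4355 0.01  ]
top white [0.371  0.3203 0.01  ]
top green [ 0.5197 -0.2797  0.01  ]
top blue [ 0.5346 -0.426   0.01  ]
top turq [ 0.3782 -0.1106  0.01  ]
top dish [0.5252 0.2769 0.01  ]
top stacktop [ 0.5252 -0.095   0.104 ]
top bowlL [0.3702 0.1993 0.01  ]
top bowlR [0.3689 0.0169 0.01  ]
top scaleTL [0.5833 0.2222 0.01  ]
top scaleR [ 0.5806 -0.0236  0.01  ]
side red [0.5164 0.4344 0.01  ]
side green [ 0.5239 -0.2779  0.01  ]
side blue [ 0.5374 -0.4235  0.01  ]
side stacktop [ 0.5288 -0.1002  0.104 ]
side turq [ 0.3812 -0.1125  0.01  ]
```

```bash
python3 - <<'E'
from h import *
from scipy.optimize import least_squares
np.set_printoptions(precision=3,suppress=True)
kt,ks=cam("top"),cam("side")
def tri(a,b): return least_squares(lambda P:np.r_[np.array(proj(kt,P))-a,np.array(proj(ks,P))-b],[.5,0,.1]).x
print("bowl",tri((234,222.5),(222,169)),"stack",tri((299.5,167.5),(300.8,195.5)))
a=cv2.imread("pics/top0.png");b=cv2.imread("pics/side0.png")
cv2.imwrite("pics/both.png",cv2.resize(np.vstack([a[100:],b]),(450,586)) )
E
```

```text
bowl [0.361 0.098 0.128] stack [ 0.528 -0.096  0.1  ]
```

View pics/both.png

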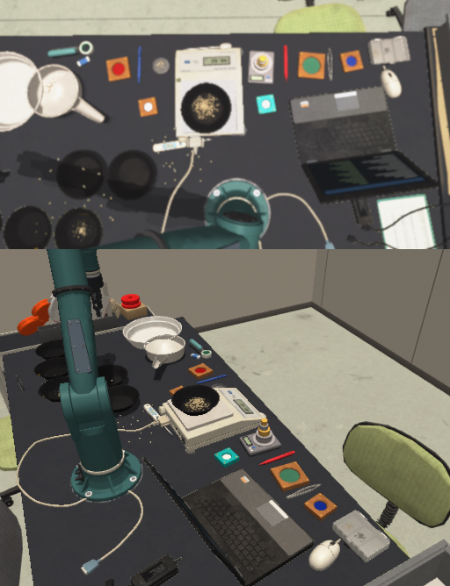

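Whole view: the bowl rim is about 0.13 m high and the stack is near (0.527,-0.097). Everything on the route is lower than the travel height. I'm moving to hover over the stack.

Call:
{"method": "drive_tool", "body": {"rows": [[[1.7,-4,0],[0,0,-0.066],5],[[3.4,-8,0],[0,0,-0.132],5],[[5.1,-12,0],[0,0,-0.198],5],[[6.8,-16,0],[0,0,-0.264],5],[[8.6,-20,0],[0,0,-0.33],5]]}}

```text
time: 1.6
eef_pos: [0.2678, 0.5004, 0.2565]
ee_rot: [180.0, -0.0, 146.5]
force: [0.4, 0.5, 0.7]
grip_width: 0.0501
gripper_force: 0.0
```

Call:
{"method": "drive_tool", "body": {"rows": [[[1.7,-4,0],[0,0,-0.066],5],[[3.4,-8,0],[0,0,-0.132],5],[[5.1,-12,0],[0,0,-0.198],5],[[6.8,-16,0],[0,0,-0.264],5],[[8.6,-20,0],[0,0,-0.33],5]]}}

```text
time: 2.1
eef_pos: [0.3539, 0.3005, 0.2567]
ee_rot: [179.9, -0.0, 127.6]
force: [-0.0, 0.2, 0.4]
grip_width: 0.0498
gripper_force: 0.0
```

Call:
{"method": "drive_tool", "body": {"rows": [[[1.7,-4,0],[0,0,-0.066],5],[[3.4,-8,0],[0,0,-0.132],5],[[5.1,-12,0],[0,0,-0.198],5],[[6.8,-16,0],[0,0,-0.264],5],[[8.6,-20,0],[0,0,-0.33],5]]}}

```text
time: 2.6
eef_pos: [0.4399, 0.1005, 0.2567]
ee_rot: [179.9, -0.0, 108.7]
force: [1.4, 0.6, -0.2]
grip_width: 0.05
gripper_force: 0.0
```

Call:
{"method": "drive_tool", "body": {"rows": [[[1.7,-4,0],[0,0,-0.066],5],[[3.4,-8,0],[0,0,-0.132],5],[[5.1,-12,0],[0,0,-0.198],5],[[6.8,-16,0],[0,0,-0.264],5],[[8.7,-19.8,0],[0,0,-0.326],5]]}}

```text
time: 3.1
eef_pos: [0.5268, -0.0979, 0.2566]
ee_rot: [180.0, -0.0, 89.9]
force: [1.5, 1.1, 0.4]
grip_width: 0.05
gripper_force: 0.0
```

Call:
{"method": "drive_tool", "body": {"rows": [[[0,0,0],[0,0,0],5],[[0,0,0],[0,0,0],5]]}}

```text
time: 3.3
eef_pos: [0.5265, -0.0971, 0.2564]
ee_rot: [180.0, 0.0, 90.0]
force: [-0.1, 0.5, -0.3]
grip_width: 0.0502
gripper_force: 0.0
```

```bash
python3 - <<'E'
from h import *
s=manip.get_state();f=manip.grab_frame("wrist");cv2.imwrite("pics/w1.png",f[:,:,::-1])
k=cam("wrist",s);print(s["eef_pos"],s["ee_rot"],manip.tips_ahead,proj(k,[.527,-.097,.104]))
for d in manip.regions_of("weight_50","wrist"):print(d["rect"],d["confidence"],d["region"].sum())
E
```

```text
[ 0.52653546 -0.09705217  0.25636757] [1.79994810e+02 1.20736923e-02 8.99943399e+01] 0.025 (np.float64(262.7643594177355), np.float64(180.51849830643818))
[245.3, 150.5, 280.8, 180.2] 0.77 385
[253.4, 159.5, 281.5, 184.1] 0.71 619
[243.6, 140.6, 286.4, 181.7] 0.64 576
[240.3, 128.3, 297.9, 177.9] 0.58 1021
```

View pics/w1.png

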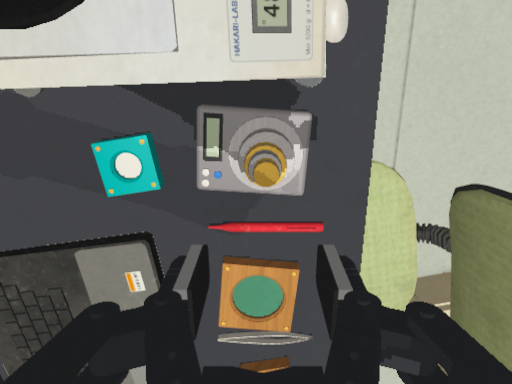

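The picture shows the stack, with the 50's top disc at about (267,172), and the turquoise decoy at (125,165). The green bore is at (258,297), and the fingertips are near (208,245) and (318,245), which confirms the tips are about 25 mm ahead.

```bash
cat >> h.py <<'E'
def felt(f,k,guess,z,dia,col):
    """colour-blob centroid near the world point guess at height z -> world"""
    u,v=map(int,proj(k,guess+[z]));h=cv2.cvtColor(f,cv2.COLOR_RGB2HSV)
    lo,hi=dict(green=((60,60,30),(95,255,255)),blue=((105,80,30),(130,255,255)),white=((0,0,150),(180,60,255)),red=((0,190,60),(7,255,255)),yellow=((15,90,60),(30,255,255)))[col]
    m=cv2.inRange(h,lo,hi)
    if col=="red":m|=cv2.inRange(h,(172,150,60),(180,255,255))
    n,l,st,c=cv2.connectedComponentsWithStats(m)
    b=[i for i in range(1,n) if st[i,4]>40 and np.hypot(*(c[i]-[u,v]))<40]
    if not b:return None
    i=max(b,key=lambda i:st[i,4]);x,y,w,hh,_=st[i]
    p=ray(k,x+w/2-.5,y+hh/2-.5,z);e=[np.linalg.norm(ray(k,x-.5,y+hh/2,z)-ray(k,x+w-.5,y+hh/2,z)),np.linalg.norm(ray(k,x+w/2,y-.5,z)-ray(k,x+w/2,y+hh-.5,z))]
    return np.round(p,4),"size mm",np.round(np.array(e)*1e3,1),"px",c[i].round(1),st[i].tolist()
E
python3 - <<'E'
from h import *
s=manip.get_state();k=cam("wrist",s);f=cv2.imread("pics/w1.png")[:,:,::-1].copy()
print(felt(f,k,[.52,-.279],.010,64,"green"))
for d in manip.regions_of("weight_50","wrist"):
    l,t,r,b=d["rect"];print(d["rect"],ray(k,(l+r)/2,(t+b)/2,.104))
c=cv2.resize(f[100:210,180:330],None,fx=5,fy=5,interpolation=cv2.INTER_CUBIC);cv2.imwrite("pics/w1c.png",c[:,:,::-1])
E
```

```text
(array([ 0.5201, -0.2744,  0.01  ]), 'size mm', array([62.7, 60.5]), 'px', array([257.4, 295.9]), [233, 276, 50, 41, 1590])
[245.3, 150.5, 280.8, 180.2] [ 0.5262753  -0.08153749  0.104     ]
[253.4, 159.5, 281.5, 184.1] [ 0.52988908 -0.08694686  0.104     ]
[243.6, 140.6, 286.4, 181.7] [ 0.5278363  -0.07803556  0.104     ]
[240.3, 128.3, 297.9, 177.9] [ 0.53108383 -0.07140087  0.104     ]
```

View pics/w1c.png

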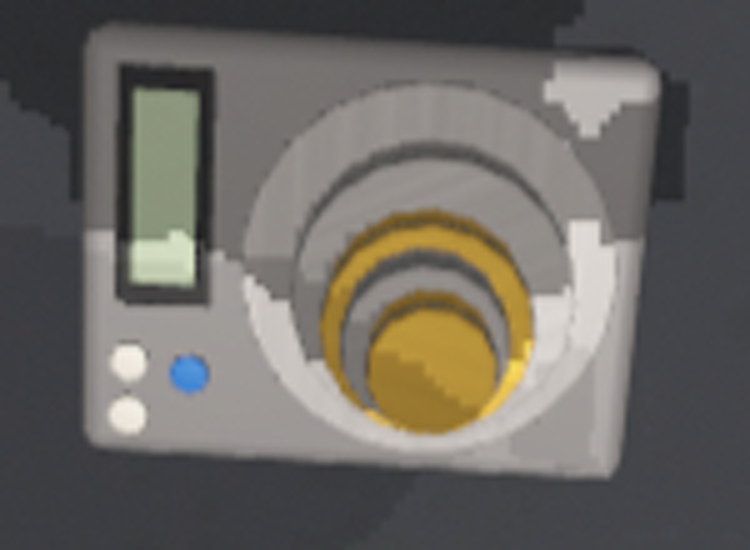

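The crop shows the four discs roughly concentric, with the 50's top disc centred at (266.4,174.0) and the 100, 200 and 500 centred at columns 264.8, 265.7 and 266.9. No look-alike weight is near.

```bash
python3 - <<'E'
from h import *
k=cam("wrist")
print(ray(k,266.4,174,.104))
for n,u,v,z,r in(("100",264.8,152.4,.087,.015),("200",265.7,144.4,.069,.02),("500",266.9,131.4,.049,.028),("pan",266,116.6,.0235,.0395)):
    p=ray(k,u,v,z);print(n,p-[0,r,0])
print("turq",ray(k,126,165,.01))
E
```

```text
[ 0.52901722 -0.08840794  0.104     ]
100 [ 0.52769717 -0.08914881  0.087     ]
200 [ 0.52857166 -0.0907616   0.069     ]
500 [ 0.52979143 -0.0902208   0.049     ]
pan [ 0.52906515 -0.0908356   0.0235    ]
turq [ 0.37621037 -0.10573477  0.01      ]
```

Call:
{"method": "drive_tool", "body": {"rows": [[[0,0,0],[0,0,0.14],5],[[0,0,0],[0,0,0.28],5],[[0,0,0],[0,0,0.42],5],[[0,0,0],[0,0,0.56],5],[[0,0,0],[0,0,0.7],5]]}}

```text
time: 3.95
eef_pos: [0.5259, -0.0941, 0.2563]
ee_rot: [180.0, -0.0, 130.7]
force: [-0.8, 0.3, -0.2]
grip_width: 0.0499
gripper_force: 0.0
```

Call:
{"method": "drive_tool", "body": {"rows": [[[0,0,0],[0,0,0.14],5],[[0,0,0],[0,0,0.28],5],[[0,0,0],[0,0,0.42],5],[[0,0,0],[0,0,0.56],5],[[0,0,0],[0,0,0.7],5]]}}

```text
time: 4.45
eef_pos: [0.5258, -0.0942, 0.2564]
ee_rot: [180.0, -0.0, 170.8]
force: [-0.4, 0.2, -0.4]
grip_width: 0.0498
gripper_force: 0.0
```

Call:
{"method": "drive_tool", "body": {"rows": [[[0,0,0],[0,0,0.09],5],[[0,0,0],[0,0,0.17],5],[[0,0,0],[0,0,0.171],5],[[0,0,0],[0,0,0.171],5]]}}

```text
time: 4.85
eef_pos: [0.5261, -0.0949, 0.2564]
ee_rot: [180.0, -0.0, -179.9]
force: [0.5, -0.1, 0.4]
grip_width: 0.0503
gripper_force: 0.0
```

```bash
python3 - <<'E'
from h import *
s=manip.get_state();f=manip.grab_frame("wrist");k=cam("wrist",s);print(s["eef_pos"],s["ee_rot"],s["qpos"])
u,v=map(int,proj(k,[.528,-.094,.104]));print(u,v);u-=60;v-=50
cv2.imwrite("pics/w2.png",f[:,:,::-1])
cv2.imwrite("pics/w2c.png",cv2.resize(f[v:v+100,u:u+120],None,fx=6,fy=6,interpolation=cv2.INTER_CUBIC)[:,:,::-1]);print(u,v)
E
```

```text
[ 0.52606371 -0.094927    0.25637211] [ 1.79976263e+02 -5.47051525e-03 -1.79855980e+02] [  0.14385796  20.31845139   6.74753492 116.96156194  -3.46914395
  42.90990242  99.16174583]
262 182
202 132
```

View pics/w2c.png

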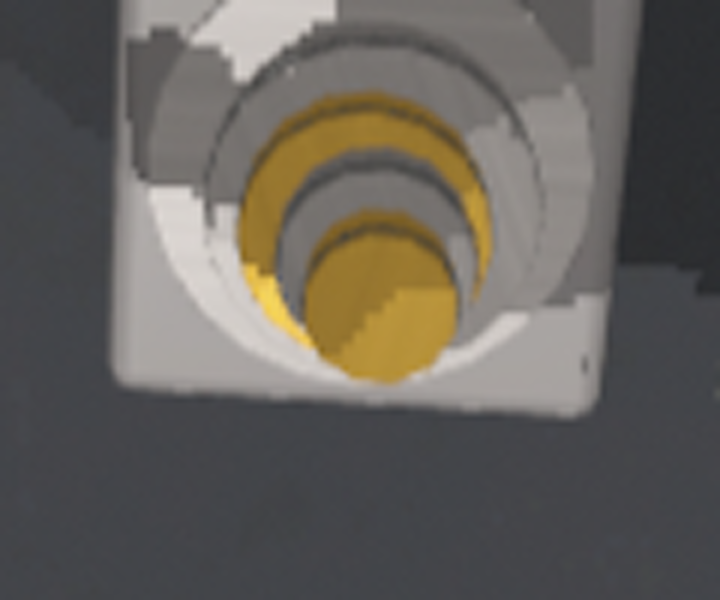

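The 50's top disc is centred at (265.7,183.1) in this turned view.

```bash
python3 - <<'E'
from h import *
k=cam("wrist");print(ray(k,265.7,183.1,.104))
for n,l,r,t,z,rr in(("100",276,476,168,.087,.015),("200",238,490,110,.069,.02),("500",206,545,45,.049,.028)):
    print(n,ray(k,(l+r)/12+202,t/6+132,z)+[rr,0,0])
s=manip.get_state();J=s["qpos"]
# compare commanded tool x,y drift
print([manip.get_state()["eef_pos"].round(4).tolist() for _ in range(3)])
E
```

```text
[ 0.52873466 -0.09195842  0.104     ]
100 [ 0.52828475 -0.09277483  0.087     ]
200 [ 0.52866788 -0.09449507  0.069     ]
500 [ 0.5303999  -0.09267233  0.049     ]
[[0.5261, -0.0952, 0.2564], [0.5261, -0.0952, 0.2564], [0.5261, -0.0952, 0.2564]]
```

Call:
{"method": "drive_tool", "body": {"rows": [[[0.1,0.1,0],[0,0,-0.14],4],[[0.2,0.2,0],[0,0,-0.28],4],[[0.3,0.3,0],[0,0,-0.42],4],[[0.4,0.5,0],[0,0,-0.56],4],[[0.5,0.6,0],[0,0,-0.7],4]]}}

```text
time: 5.4
eef_pos: [0.5313, -0.0894, 0.2563]
ee_rot: [180.0, -0.0, 139.7]
force: [0.5, 0.2, -0.9]
grip_width: 0.0401
gripper_force: 0.0
```

Call:
{"method": "drive_tool", "body": {"rows": [[[0,0,0],[0,0,-0.14],4],[[0,0,-2],[0,0,-0.28],4],[[0,0,-4],[0,0,-0.42],4],[[0,0,-6],[0,0,-0.56],4],[[0,0,-8],[0,0,-0.7],4]]}}

```text
time: 5.9
eef_pos: [0.5315, -0.0895, 0.1758]
ee_rot: [180.0, 0.0, 99.6]
force: [-0.0, 0.1, -0.2]
grip_width: 0.04
gripper_force: 0.0
```

Call:
{"method": "drive_tool", "body": {"rows": [[[0,0,0],[0,0,-0.14],4],[[0,0,0],[0,0,-0.171],4],[[0,0,0],[0,0,-0.171],4]]}}

```text
time: 6.2
eef_pos: [0.5316, -0.0897, 0.1764]
ee_rot: [180.0, 0.0, 90.2]
force: [-1.1, 0.1, 0.1]
grip_width: 0.0401
gripper_force: 0.0
```

```bash
sed -i 's/M=T@c\["T_tool_cam"\];return/M=T@c["T_tool_cam"];M[:3,3]-=T[:3,:3]@[.0023,-.0022,0];return/' h.py; python3 - <<'E'
from h import *
s=manip.get_state();f=manip.grab_frame("wrist");k=cam("wrist",s);print(s["eef_pos"],s["ee_rot"],proj(k,[.531,-.09,.104]))
cv2.imwrite("pics/w3.png",f[:,:,::-1])
E
```

```text
[ 0.53163053 -0.0897151   0.17644985] [1.79980061e+02 2.79837436e-02 9.02384280e+01] (np.float64(257.28378933393515), np.float64(216.50883521964508))
```

View pics/w3.png

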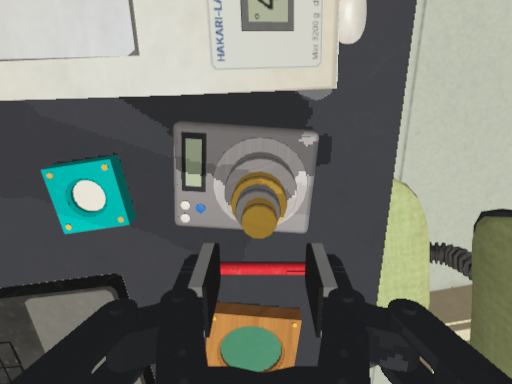

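The 50's top disc is at (260,221), close to the jaw midline at column 262. I'll go a little lower and check again.

Call:
{"method": "drive_tool", "body": {"rows": [[[0,-0.1,-1],[0,0,0],4],[[0,-0.1,-2],[0,0,0],4],[[0,-0.1,-3],[0,0,0],4],[[0,-0.1,-3.8],[0,0,0],4],[[0,-0.1,-3.8],[0,0,0],4]]}}

```text
time: 6.75
eef_pos: [0.5303, -0.0909, 0.1368]
ee_rot: [-179.8, -0.0, 90.1]
force: [-1.3, -0.2, 0.5]
grip_width: 0.0398
gripper_force: 0.0
```

```bash
python3 - <<'E'
from h import *
s=manip.get_state();f=manip.grab_frame("wrist");k=cam("wrist",s);print(s["eef_pos"],s["ee_rot"],proj(k,[.531,-.091,.104]))
cv2.imwrite("pics/w4.png",cv2.resize(f[170:340,160:370],None,fx=3.4,fy=3.4,interpolation=2)[:,:,::-1])
g=manip.grab_frame("side");cv2.imwrite("pics/s4f.png",g[:,:,::-1])
E
```

```text
[ 0.53031804 -0.09092098  0.13679463] [-1.79833408e+02 -2.50258374e-02  9.01152085e+01] (np.float64(258.98979582407395), np.float64(248.0837579141098))
```

View pics/w4.png

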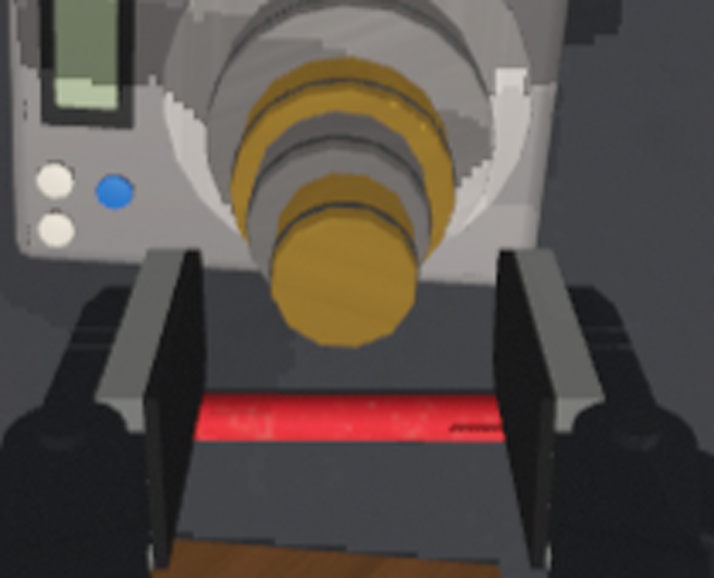

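The 50's disc is at (261,251) and the tip centre at (263,261). In 3D the weight lies on the tool axis within about 1 mm, and the tips are 23 mm ahead. I'm descending and gripping.

Call:
{"method": "drive_tool", "body": {"rows": [[[0,0,-0.8],[0,0,0],4],[[0,0,-1.5],[0,0,0],4],[[0,0,-1.5],[0,0,0],3.2],[[0,0,-1.5],[0,0,0],2.6],[[0,0,-1.5],[0,0,0],2.2]], "newtons": 30}}

```text
time: 7.35
eef_pos: [0.5313, -0.0911, 0.1234]
ee_rot: [-180.0, -0.0, 90.1]
force: [0.3, 1.2, -0.5]
grip_width: 0.0218
gripper_force: 0.1
```

Call:
{"method": "drive_tool", "body": {"rows": [[[0,0,0],[0,0,0],1.9],[[0,0,0],[0,0,0],1.5],[[0,0,0],[0,0,0],1.5]], "newtons": 30}}

```text
time: 7.65
eef_pos: [0.5313, -0.0911, 0.1235]
ee_rot: [180.0, -0.0, 90.1]
force: [-1.5, 0.2, 0.9]
grip_width: 0.0196
gripper_force: 29.3
```

Call:
{"method": "drive_tool", "body": {"rows": [[[0,0,0.3],[0,0,0],1.5],[[0,0,1],[0,0,0],1.5],[[0,0,2],[0,0,0],1.5],[[0,0,2],[0,0,0],1.5]]}}

```text
time: 8.05
eef_pos: [0.5324, -0.0913, 0.1449]
ee_rot: [179.8, 0.0, 90.1]
force: [0.4, 0.2, -1.5]
grip_width: 0.0197
gripper_force: 29.3
```

```bash
sed -i 's/M\[:3,3\]-=T\[:3,:3\]@\[.0023,-.0022,0\];//' h.py
python3 - <<'E'
s=open("h.py").read()
s=s.replace('c,p,r=k;d=r@[(u-c["cx"])/c["fx"],(v-c["cy"])/c["fy"],1];return p+d*(z-p[2])/d[2]','''c,p,r=k;d=r@[(u-c["cx"])/c["fx"],(v-c["cy"])/c["fy"],1];q=(z-p[2])/d[2]
    b=np.zeros(3)
    if "T_tool_cam" in c: b=r@c["T_tool_cam"][:3,:3].T@[.025*(q-.16),-.014*(q-.16),0]
    return p+d*q-b''');open("h.py","w").write(s)
E
python3 - <<'E'
from h import *
s=manip.get_state();f=manip.grab_frame("wrist");print(s["eef_pos"],s["grip_width"],s["gripper_force"])
cv2.imwrite("pics/w5.png",cv2.resize(f[110:340,160:370],None,fx=2.5,fy=2.5,interpolation=2)[:,:,::-1])
E
```

```text
[ 0.53242531 -0.09133224  0.14487254] 0.01967928232849324 29.338399171829224
```

View pics/w5.png

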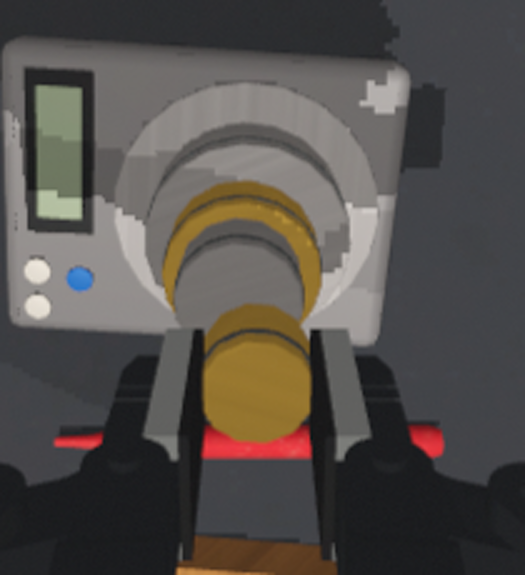

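The 50 is held upright and centred at (263,264) in the full frame, and the 100 is still on the stack. I'm carrying it to a hover short of block_50.

Call:
{"method": "drive_tool", "body": {"rows": [[[0,0,3.5],[0,0,0],1.5],[[0,0,7],[0,0,0],1.5],[[0,0.5,10.5],[0,0,0],1.5],[[-1.6,3.6,10.5],[0,0,0],1.5],[[-3.5,8,10.5],[0,0,0],1.5]]}}

```text
time: 8.6
eef_pos: [0.4977, -0.0126, 0.25]
ee_rot: [179.7, 0.0, 89.8]
force: [0.5, 1.4, -0.3]
grip_width: 0.0195
gripper_force: 29.5
```

Call:
{"method": "drive_tool", "body": {"rows": [[[-1.8,4.1,0],[0,0,0],1.5],[[-3.6,8.2,0],[0,0,0],1.5],[[-5.4,12.3,0],[0,0,0],1.5],[[-7.2,16.4,0],[0,0,0],1.5],[[-9,20.6,0],[0,0,0],1.5]]}}

```text
time: 9.1
eef_pos: [0.4052, 0.1963, 0.2484]
ee_rot: [180.0, -0.0, 90.1]
force: [0.1, 1.6, -0.5]
grip_width: 0.0196
gripper_force: 29.5
```

Call:
{"method": "drive_tool", "body": {"rows": [[[-1.8,4,0],[0,0,0],1.5],[[-3.5,8,0],[0,0,0],1.5],[[-3.5,8,-2.5],[0,0,0],1.5],[[-3.5,8,-5],[0,0,0],1.5],[[-3.5,8,-5],[0,0,0],1.5]]}}

```text
time: 9.6
eef_pos: [0.3691, 0.2742, 0.1961]
ee_rot: [-179.7, 0.2, 90.2]
force: [-0.2, -0.4, -0.9]
grip_width: 0.02
gripper_force: 29.5
```

```bash
python3 - <<'E'
from h import *
s=manip.get_state();f=manip.grab_frame("wrist");k=cam("wrist",s);print(s["eef_pos"],s["ee_rot"],s["grip_width"])
print(felt(f,k,[.371,.32],.01,30,"white"),proj(k,[.371,.32,.01]))
cv2.imwrite("pics/w6.png",f[:,:,::-1])
E
```

```text
[0.36912845 0.27421187 0.19614869] [-179.74223624    0.24501635   90.19165   ] 0.019956732439498467
(array([0.3742, 0.3177, 0.01  ]), 'size mm', array([28.8, 30.3]), 'px', array([266.9, 117.1]), [251, 100, 33, 35, 904]) (np.float64(265.5220028227112), np.float64(118.35174021341234))
```

View pics/w6.png

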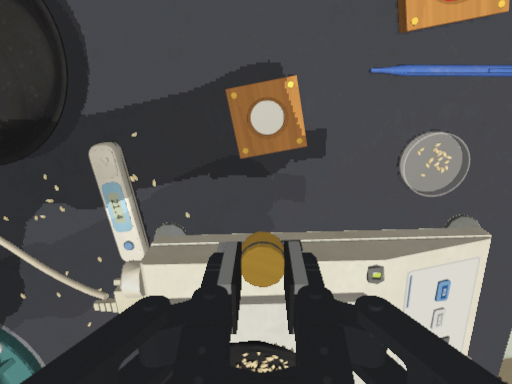

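The wooden block with white felt is at (267,117), which is the chosen block_50; the dish is at (435,163). I'm going lower for a closer measurement.

Call:
{"method": "drive_tool", "body": {"rows": [[[0.2,1,-3.5],[0,0,0],1.5],[[0.4,2,-7],[0,0,0],1.5],[[0.4,2,-9.8],[0,0,0],1.5],[[0.4,2,-9.8],[0,0,0],1.5],[[0.4,2,-9.8],[0,0,0],1.5]]}}

```text
time: 10.15
eef_pos: [0.3761, 0.2946, 0.1012]
ee_rot: [180.0, -0.0, 90.0]
force: [-0.2, 0.5, -0.3]
grip_width: 0.0196
gripper_force: 29.5
```

```bash
cat >> h.py <<'E'
def look(guess,col,dia,name):
    s=manip.get_state();f=manip.grab_frame("wrist");s2=manip.get_state();k=cam("wrist",s)
    print(s["eef_pos"].round(4),s2["eef_pos"].round(4),s["ee_rot"].round(2),s["grip_width"])
    r=felt(f,k,guess,.01,dia,col);print(r,proj(k,guess+[.01]))
    if r: print("bore minus TCP (cm)",(100*(r[0]-s["eef_pos"])).round(2))
    cv2.imwrite(f"pics/{name}.png",f[:,:,::-1])
E
python3 -c "
from h import *
look([.374,.318],'white',30,'w7')"
```

```text
[0.3761 0.2946 0.1012] [0.3765 0.2949 0.1018] [ 1.7997e+02 -1.0000e-02  9.0030e+01] 0.019579000081139875
(array([0.3731, 0.3197, 0.01  ]), 'size mm', array([29.6, 29.6]), 'px', array([255.8, 168.8]), [233, 147, 47, 45, 1644]) (np.float64(258.68204375809023), np.float64(173.7371103873597))
bore minus TCP (cm) [-0.3   2.51 -9.12]
```

Call:
{"method": "drive_tool", "body": {"rows": [[[-0.15,1.2,0],[0,0,0],1.5],[[-0.3,2.45,0],[0,0,0],1.5],[[-0.3,2.45,-2],[0,0,0],1.5],[[-0.3,2.45,-3.8],[0,0,0],1.5],[[-0.3,2.45,-3.8],[0,0,0],1.5]]}}

```text
time: 10.7
eef_pos: [0.3715, 0.3208, 0.0616]
ee_rot: [-179.9, 0.0, 90.2]
force: [-0.1, -0.1, -0.3]
grip_width: 0.0193
gripper_force: 29.5
```

Call:
{"method": "drive_tool", "body": {"rows": [[[0,0,-0.4],[0,0,0],1.5],[[0,0,-0.8],[0,0,0],1.5],[[0,0,-1.2],[0,0,0],1.5],[[0,0,-1.4],[0,0,0],1.5],[[0,0,-1.4],[0,0,0],1.5]]}}

```text
time: 11.2
eef_pos: [0.3723, 0.3194, 0.0482]
ee_rot: [-180.0, 0.0, 90.1]
force: [-0.5, -0.2, -0.8]
grip_width: 0.0196
gripper_force: 29.5
```

```bash
python3 -c "
from h import *
f=manip.grab_frame('wrist');cv2.imwrite('pics/w8.png',cv2.resize(f[150:330,140:390],None,fx=3,fy=3,interpolation=2)[:,:,::-1]);print(manip.get_state()['force'])"
```

```text
[ 0.21817581  0.41228695 -0.19031041]
```

View pics/w8.png

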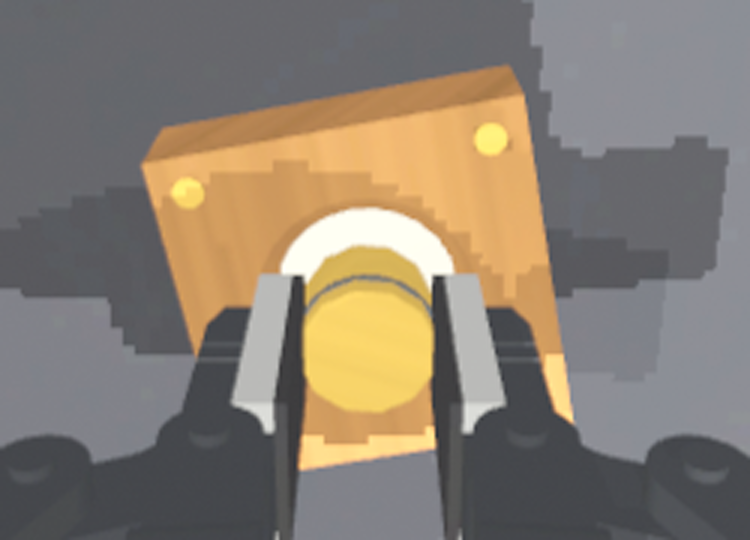

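The 50 is in the bore mouth, centred in x, and about 1.5 mm low in y. I'll nudge it and creep down to contact.

Call:
{"method": "drive_tool", "body": {"rows": [[[0,0.15,0],[0,0,0],1.5],[[0,0.15,-0.1],[0,0,0],1.5],[[0,0.15,-0.15],[0,0,0],1.5],[[0,0.15,-0.15],[0,0,0],1.5]]}}

```text
time: 11.65
eef_pos: [0.3723, 0.321, 0.0468]
ee_rot: [-180.0, 0.0, 90.1]
force: [0.3, -0.9, -1.2]
grip_width: 0.0201
gripper_force: 29.5
```

Call:
{"method": "drive_tool", "body": {"rows": [[[0,0,-0.1],[0,0,0],1.5],[[0,0,-0.1],[0,0,0],1.5]]}}

```text
time: 11.85
eef_pos: [0.3724, 0.321, 0.0464]
ee_rot: [-180.0, -0.0, 90.1]
force: [-1.0, -0.7, 7.5]
grip_width: 0.0197
gripper_force: 30.3
```

Call:
{"method": "drive_tool", "body": {"rows": [[[0,0,-0.1],[0,0,0],1.5],[[0,0,-0.1],[0,0,0],1.5]]}}

```text
time: 12.05
eef_pos: [0.3724, 0.321, 0.0462]
ee_rot: [-180.0, -0.1, 90.1]
force: [-1.5, -1.4, 17.3]
grip_width: 0.0195
gripper_force: 31.2
```

Call:
{"method": "drive_tool", "body": {"rows": [[[0,0,0.1],[0,0,0],2.4],[[0,0,0.1],[0,0,0],2.8],[[0,0,0.1],[0,0,0],3.2],[[0,0,0.1],[0,0,0],3.4],[[0,0,1],[0,0,0],3.4]]}}

```text
time: 12.55
eef_pos: [0.3718, 0.3205, 0.0542]
ee_rot: [-179.9, 0.1, 90.1]
force: [-0.2, 0.3, 0.4]
grip_width: 0.034
gripper_force: 0.0
```

Call:
{"method": "drive_tool", "body": {"rows": [[[0,0,1],[0,0,0],3.6],[[0,0,3],[0,0,0],4],[[0,-0.8,5],[0,0,0],4.5],[[0,-1.6,7],[0,0,0],4.5],[[0,-1.6,7],[0,0,0],4.5]]}}

```text
time: 13.05
eef_pos: [0.3733, 0.3046, 0.1274]
ee_rot: [179.8, -0.1, 90.0]
force: [0.4, -1.7, -1.1]
grip_width: 0.0449
gripper_force: 0.0
```

```bash
python3 -c "
from h import *
f=manip.grab_frame('wrist');print(manip.get_state()['eef_pos']);cv2.imwrite('pics/w9.png',cv2.resize(f[100:300,140:390],None,fx=2.4,fy=2.4,interpolation=2)[:,:,::-1])"
```

```text
[0.37285608 0.30510304 0.12638419]
```

View pics/w9.png

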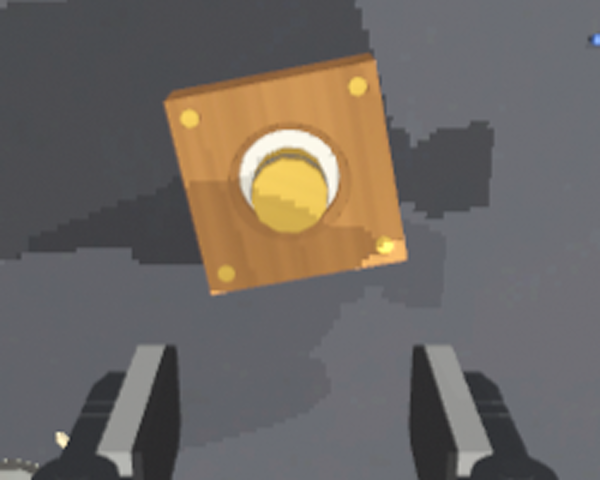

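The 50 stands home in the white-felt bore, with its disc at about (290,192) of the crop. Next is the 100.

Call:
{"method": "drive_tool", "body": {"rows": [[[0,0,4],[0,0,0],4.8],[[0,0,8],[0,0,0],4.8],[[1.6,-4,10],[0,0,0],4.8],[[3.2,-8,10],[0,0,0],4.8],[[4.8,-12,10],[0,0,0],4.8]]}}

```text
time: 13.6
eef_pos: [0.4208, 0.1849, 0.2254]
ee_rot: [179.9, -0.1, 90.3]
force: [0.5, 0.1, -0.2]
grip_width: 0.0479
gripper_force: 0.0
```

Call:
{"method": "drive_tool", "body": {"rows": [[[1.6,-4,0],[0,0,0],4.8],[[3.2,-8,0],[0,0,0],4.8],[[4.8,-12,0],[0,0,0],4.8],[[6.4,-16,0],[0,0,0],4.8],[[8,-20,0],[0,0,0],4.8]]}}

```text
time: 14.1
eef_pos: [0.5006, -0.0162, 0.2243]
ee_rot: [-180.0, -0.0, 90.2]
force: [1.1, 0.7, -0.9]
grip_width: 0.0478
gripper_force: 0.0
```

Call:
{"method": "drive_tool", "body": {"rows": [[[1.5,-4,0],[0,0,0],4.8],[[2.9,-7.6,-2],[0,0,0],4.8],[[2.9,-7.6,-6],[0,0,0],4.8],[[2.9,-7.6,-8],[0,0,0],4.8],[[2.9,-7.6,-8],[0,0,0],4.8]]}}

```text
time: 14.6
eef_pos: [0.5271, -0.0906, 0.1417]
ee_rot: [-179.6, -0.1, 90.1]
force: [-0.1, 0.9, 1.0]
grip_width: 0.0477
gripper_force: 0.0
```

Call:
{"method": "drive_tool", "body": {"rows": [[[0,0,0],[0,0,0],4.8]]}}

```text
time: 14.7
eef_pos: [0.5292, -0.0908, 0.1445]
ee_rot: [-179.9, -0.0, 90.1]
force: [1.4, 0.2, -0.0]
grip_width: 0.0479
gripper_force: 0.0
```

```bash
python3 - <<'E'
from h import *
s=manip.get_state();f=manip.grab_frame("wrist");k=cam("wrist",s);print(s["eef_pos"].round(4),s["ee_rot"].round(2))
cv2.imwrite("pics/w10.png",f[:,:,::-1])
print(proj(k,[.529,-.091,.087]))
for d in manip.regions_of("weight_100","wrist"):
    l,t,r,b=d["rect"];print(np.round(d["rect"],1),round(d["confidence"],2),d["region"].sum(),ray(k,(l+r)/2,(t+b)/2,.087).round(4))
E
```

```text
[ 0.5292 -0.0908  0.1445] [-179.93   -0.     90.14]
(np.float64(261.69309623708), np.float64(230.7292612928639))
[232.7 197.4 287.8 252.2] 0.89 2419 [ 0.5286 -0.0881  0.087 ]
[226.9 158.7 304.4 232.8] 0.8 2227 [ 0.5315 -0.0708  0.087 ]
[231.4 182.2 294.6 235.5] 0.78 1227 [ 0.5301 -0.0785  0.087 ]
```

```bash
python3 - <<'E'
from h import *
k=cam("wrist");print(ray(k,260.2,252.2-.5,.087)+[0,.015,0], ray(k,232.7,228,.087),ray(k,287.8,228,.087))
d=manip.regions_of("weight_100","wrist")[0]["region"].astype(np.uint8)
c,_=cv2.findContours(d,0,1);p=max(c,key=len)[:,0,:]
low=p[p[:,1]>226];q=np.array([ray(k,u,v,.087)[:2] for u,v in low])
from scipy.optimize import least_squares
print(least_squares(lambda a:np.hypot(q[:,0]-a[0],q[:,1]-a[1])-a[2],[.53,-.09,.015],loss="soft_l1",f_scale=.0005).x)
E
```

```text
[ 0.52983213 -0.09091183  0.08700121] [ 0.51425944 -0.09080325  0.08700105] [ 0.54531481 -0.09074125  0.08700105]
[ 0.53017855 -0.09276436  0.01472085]
```

Call:
{"method": "drive_tool", "body": {"rows": [[[0.05,-0.1,-1.5],[0,0,0],4.8],[[0.05,-0.1,-3],[0,0,0],4.8],[[0.05,-0.1,-4],[0,0,0],4.8],[[0.05,-0.1,-4],[0,0,0],4],[[0.05,-0.1,-4],[0,0,0],3.4]], "newtons": 30}}

```text
time: 15.35
eef_pos: [0.5302, -0.092, 0.1053]
ee_rot: [180.0, 0.0, 90.1]
force: [0.6, 0.3, 0.7]
grip_width: 0.0338
gripper_force: 0.0
```

Call:
{"method": "drive_tool", "body": {"rows": [[[0,0,0],[0,0,0],3],[[0,0,0],[0,0,0],2.6],[[0,0,0],[0,0,0],2.2],[[0,0,0],[0,0,0],2.2]], "newtons": 30}}

```text
time: 15.75
eef_pos: [0.5299, -0.0921, 0.1057]
ee_rot: [180.0, -0.0, 90.1]
force: [-2.1, 0.6, 6.2]
grip_width: 0.0277
gripper_force: 29.3
```

Call:
{"method": "drive_tool", "body": {"rows": [[[0,0,0.3],[0,0,0],2.2],[[0,0,1],[0,0,0],2.2],[[0,0,2.5],[0,0,0],2.2],[[0,0,2.5],[0,0,0],2.2]]}}

```text
time: 16.15
eef_pos: [0.5312, -0.0924, 0.1314]
ee_rot: [179.8, 0.0, 90.1]
force: [0.6, -0.3, -1.0]
grip_width: 0.028
gripper_force: 29.7
```

```bash
cat >> h.py <<'E'
from scipy.optimize import least_squares
def disc(target,z,rad,guess,name,n=3):
    """fit the top disc of a weight from the lower half of its outline -> world, and relative to TCP"""
    s=manip.get_state();f=manip.grab_frame("wrist");k=cam("wrist",s);cv2.imwrite(f"pics/{name}.png",f[:,:,::-1])
    print("TCP",s["eef_pos"].round(4),"w",s["grip_width"],"expect px",np.round(proj(k,guess+[z]),1))
    for d in manip.regions_of(target,"wrist")[:n]:
        c,_=cv2.findContours(d["region"].astype(np.uint8),0,1);p=max(c,key=len)[:,0,:]
        l,t,r,b=d["rect"];p=p[p[:,1]>b-(r-l)*.45]
        q=np.array([ray(k,u,v,z)[:2] for u,v in p])
        a=least_squares(lambda a:np.hypot(q[:,0]-a[0],q[:,1]-a[1])-rad,guess,loss="soft_l1",f_scale=.0005)
        print(np.round(d["rect"],1),round(d["confidence"],2),"xy",a.x.round(4),"rel TCP mm",(1e3*(a.x-s["eef_pos"][:2])).round(1),"rms mm",(1e3*np.sqrt(2*a.cost/len(q))).round(2),"width mm",(1e3*abs(ray(k,l,b-(r-l)/2,z)-ray(k,r,b-(r-l)/2,z))[0]).round(1))
E
python3 - <<'E'
from h import *
z=manip.get_state()["eef_pos"][2]
disc("weight_100",z-.0185,.015,[.53,-.092],"w11")
disc("weight_200",.069,.02,[.529,-.092],"w11b")
E
```

```text
TCP [ 0.5312 -0.0924  0.1314] w 0.027985668953478277 expect px [259.1 266.8]
[220.1 163.6 305.9 238.8] 0.97 xy [ 0.5298 -0.0698] rel TCP mm [-1.3 22.7] rms mm 1.22 width mm 36.1
[222.9 185.9 290.1 241.7] 0.92 xy [ 0.5288 -0.0616] rel TCP mm [-2.4 30.8] rms mm 1.72 width mm 28.6
TCP [ 0.5302 -0.0919  0.1301] w 0.02765068953650274 expect px [259.8 227.7]
[220.1 163.2 306.3 243.6] 0.82 xy [ 0.53   -0.0909] rel TCP mm [-0.2  1. ] rms mm 1.41 width mm 47.9
[227.5 224.6 292.6 293.2] 0.75 xy [ 0.5312 -0.1167] rel TCP mm [  1.  -24.8] rms mm 0.72 width mm 38.5
[227.2 187.1 298.1 245.5] 0.61 xy [ 0.5311 -0.1085] rel TCP mm [  0.9 -16.5] rms mm 1.56 width mm 39.8
```

Call:
{"method": "drive_tool", "body": {"rows": [[[0,0,3.5],[0,0,0],2.2],[[0,-3,7],[0,0,0],2.2],[[0.2,-7.5,7],[0,0,0],2.2],[[0.3,-12,7],[0,0,0],2.2],[[0.4,-16.5,7],[0,0,0],2.2]]}}

```text
time: 16.85
eef_pos: [0.5337, -0.2581, 0.1995]
ee_rot: [-180.0, -0.0, 90.2]
force: [1.6, -0.6, -1.0]
grip_width: 0.0279
gripper_force: 30.1
```

Call:
{"method": "drive_tool", "body": {"rows": [[[0,-4.5,0],[0,0,0],2.2],[[0,-9,0],[0,0,0],2.2],[[0.1,-13.5,0],[0,0,0],2.2],[[0.2,-18,0],[0,0,0],2.2],[[0.2,-20.8,0],[0,0,0],2.2]]}}

```text
time: 17.35
eef_pos: [0.5343, -0.4693, 0.199]
ee_rot: [-179.9, 0.1, 89.9]
force: [-0.2, 0.1, -2.0]
grip_width: 0.0276
gripper_force: 30.1
```

Call:
{"method": "drive_tool", "body": {"rows": [[[0,0,-2],[0,0,0],2.2],[[0,0,-4],[0,0,0],2.2],[[0,0,-4],[0,0,0],2.2]]}}

```text
time: 17.65
eef_pos: [0.5338, -0.463, 0.1556]
ee_rot: [-179.7, -0.3, 90.1]
force: [0.3, 0.5, -1.8]
grip_width: 0.0279
gripper_force: 30.1
```

```bash
python3 -c "
from h import *
look([.536,-.426],'blue',38,'w12')"
```

```text
[ 0.5338 -0.463   0.1556] [ 0.5347 -0.4636  0.1573] [-179.66   -0.32   90.09] 0.02786470529755245
(array([ 0.5361, -0.4256,  0.01  ]), 'size mm', array([36.9, 37.2]), 'px', array([264.8, 134.1]), [241, 111, 48, 48, 1815]) (np.float64(266.2591822768171), np.float64(138.33163234219296))
bore minus TCP (cm) [  0.23   3.74 -14.56]
```

Call:
{"method": "drive_tool", "body": {"rows": [[[0.05,0.8,-2],[0,0,0],2.2],[[0.05,1.6,-4],[0,0,0],2.2],[[0.05,1.6,-6],[0,0,0],2.2],[[0.05,1.6,-6],[0,0,0],2.2],[[0.05,1.6,-6],[0,0,0],2.2]]}}

```text
time: 18.2
eef_pos: [0.5367, -0.4494, 0.1006]
ee_rot: [180.0, 0.0, 90.1]
force: [0.3, 0.6, -0.7]
grip_width: 0.028
gripper_force: 30.1
```

```bash
python3 -c "
from h import *
look([.536,-.426],'blue',38,'w13')"
```

```text
[ 0.5367 -0.4494  0.1006] [ 0.5369 -0.45    0.1013] [1.7997e+02 5.0000e-02 9.0130e+01] 0.027980708507608577
(array([ 0.5355, -0.4242,  0.01  ]), 'size mm', array([37.1, 37.3]), 'px', array([259.3, 168.8]), [230, 141, 59, 57, 2608]) (np.float64(261.0577927730055), np.float64(173.8134300653422))
bore minus TCP (cm) [-0.12  2.52 -9.06]
```

Call:
{"method": "drive_tool", "body": {"rows": [[[-0.1,1.3,0],[0,0,0],2.2],[[-0.1,2.6,0],[0,0,0],2.2],[[-0.1,2.6,-2],[0,0,0],2.2],[[-0.1,2.6,-3.8],[0,0,0],2.2],[[-0.1,2.6,-3.8],[0,0,0],2.2]]}}

```text
time: 18.75
eef_pos: [0.5341, -0.4204, 0.0593]
ee_rot: [-179.8, -0.2, 90.2]
force: [-0.7, 1.5, -1.6]
grip_width: 0.0283
gripper_force: 30.1
```

Call:
{"method": "drive_tool", "body": {"rows": [[[0,0,-0.4],[0,0,0],2.2],[[0,0,-0.8],[0,0,0],2.2],[[0,0,-1.2],[0,0,0],2.2],[[0,0,-1.4],[0,0,0],2.2],[[0,0,-1.4],[0,0,0],2.2]]}}

```text
time: 19.25
eef_pos: [0.5352, -0.4231, 0.0476]
ee_rot: [-180.0, -0.0, 90.1]
force: [0.1, 0.6, -2.2]
grip_width: 0.0275
gripper_force: 30.1
```

```bash
python3 - <<'E'
from h import *
s=manip.get_state();f=manip.grab_frame("wrist");k=cam("wrist",s);cv2.imwrite("pics/w14.png",f[:,:,::-1])
h=cv2.cvtColor(f,cv2.COLOR_RGB2HSV);m=cv2.inRange(h,(105,80,30),(130,255,255));m[:150]=0;m[300:]=0;m[:,:180]=0;m[:,345:]=0
ys,xs=np.nonzero(m);print(xs.min(),xs.max(),ys.min(),ys.max(),len(xs))
e=np.array([ray(k,u,v,.01)[:2] for u in range(xs.min()+4,xs.max()-3) for v in [ys[xs==u].min()-.5] if (xs==u).any()])
a=least_squares(lambda a:np.hypot(e[:,0]-a[0],e[:,1]-a[1])-.0187,[.536,-.424],loss="soft_l1",f_scale=.0005);print("felt rel TCP mm",1e3*(a.x-s["eef_pos"][:2]),a.cost)
print(s["force"],s["eef_pos"])
E
```

```text
226 297 216 246 629
felt rel TCP mm [-0.07107401 -1.46303597] 7.29065373655215e-07
[ 0.12920881  0.57123567 -2.21876417] [ 0.53521593 -0.42306058  0.04760037]
```

Call:
{"method": "drive_tool", "body": {"rows": [[[0,-0.1,0],[0,0,0],2.2],[[0,-0.1,-0.1],[0,0,0],2.2],[[0,-0.1,-0.2],[0,0,0],2.2],[[0,-0.1,-0.2],[0,0,0],2.2]]}}

```text
time: 19.7
eef_pos: [0.5355, -0.4244, 0.0468]
ee_rot: [180.0, 0.0, 90.1]
force: [-0.9, 0.2, 4.4]
grip_width: 0.0281
gripper_force: 30.6
```

Call:
{"method": "drive_tool", "body": {"rows": [[[0,0,-0.1],[0,0,0],2.2],[[0,0,-0.1],[0,0,0],2.2]]}}

```text
time: 19.9
eef_pos: [0.5355, -0.4245, 0.0467]
ee_rot: [179.9, -0.0, 90.1]
force: [-2.2, 2.8, 10.2]
grip_width: 0.0281
gripper_force: 31.2
```

Call:
{"method": "drive_tool", "body": {"rows": [[[0,0,0.1],[0,0,0],3.2],[[0,0,0.1],[0,0,0],3.6],[[0,0,0.1],[0,0,0],4],[[0,0,0.1],[0,0,0],4.2],[[0,0,1],[0,0,0],4.2]]}}

```text
time: 20.4
eef_pos: [0.5346, -0.4232, 0.0537]
ee_rot: [-179.9, -0.1, 90.1]
force: [-0.0, 0.7, -0.7]
grip_width: 0.0413
gripper_force: 0.0
```

Call:
{"method": "drive_tool", "body": {"rows": [[[0,0,1],[0,0,0],4.4],[[0,0,3],[0,0,0],4.8],[[0,-0.8,5],[0,0,0],5.5],[[0,-1.6,7],[0,0,0],5.8],[[0,-1.6,7],[0,0,0],5.8]]}}

```text
time: 20.9
eef_pos: [0.5366, -0.4436, 0.1291]
ee_rot: [179.7, 0.4, 90.0]
force: [-0.3, 0.1, -0.8]
grip_width: 0.0579
gripper_force: 0.0
```

```bash
python3 - <<'E'
from h import *
look([.536,-.425],'blue',38,'w15')
disc("weight_100",.028,.015,[.5355,-.424],"w15")
E
```

```text
[ 0.5366 -0.4436  0.1291] [ 0.536  -0.4418  0.1272] [179.68   0.36  90.02] 0.05792642552565834
(array([ 0.5358, -0.4212,  0.01  ]), 'size mm', array([36.8, 29.3]), 'px', array([257.1, 153.8]), [233, 141, 52, 40, 567]) (np.float64(260.46481875394466), np.float64(168.40291409184547))
bore minus TCP (cm) [ -0.08   2.24 -11.91]
TCP [ 0.536  -0.4418  0.1272] w 0.05811504149641852 expect px [260.9 178.1]
[236.8 152.9 283.  199.3] 0.72 xy [ 0.5367 -0.4251] rel TCP mm [ 0.7 16.7] rms mm 0.31 width mm 30.4
```

Call:
{"method": "drive_tool", "body": {"rows": [[[0,3,1],[0,0,0],5.8],[[-0.1,7.5,2],[0,0,0],5.8],[[-0.2,12,2],[0,0,0],5.8],[[-0.3,16.5,2],[0,0,0],5.8],[[-0.4,21,2],[0,0,0],5.8]]}}

```text
time: 21.55
eef_pos: [0.5304, -0.2272, 0.1438]
ee_rot: [-179.9, -0.1, 90.1]
force: [0.7, -0.4, 0.9]
grip_width: 0.0579
gripper_force: 0.0
```

Call:
{"method": "drive_tool", "body": {"rows": [[[0,4.5,0],[0,0,0],5.8],[[-0.1,9,0],[0,0,0],5.8],[[-0.1,13.8,0],[0,0,0],5.8],[[-0.1,13.8,-1.8],[0,0,0],5.8],[[-0.1,13.8,-1.8],[0,0,0],5.8]]}}

```text
time: 22.05
eef_pos: [0.5285, -0.0884, 0.1246]
ee_rot: [-179.7, -0.1, 90.4]
force: [-0.8, 0.4, 0.5]
grip_width: 0.0584
gripper_force: 0.0
```

Call:
{"method": "drive_tool", "body": {"rows": [[[0,0,0],[0,0,0],5.8],[[0,0,0],[0,0,0],5.8]]}}

```text
time: 22.25
eef_pos: [0.5301, -0.0939, 0.127]
ee_rot: [180.0, 0.1, 89.9]
force: [0.2, 0.2, -0.2]
grip_width: 0.0582
gripper_force: 0.0
```

```bash
python3 - <<'E'
from h import *
disc("weight_200",.069,.02,[.53,-.092],"w16",4)
E
```

```text
TCP [ 0.5301 -0.0939  0.127 ] w 0.05817282906583663 expect px [261.8 226.7]
[226.  188.  295.3 258.8] 0.95 xy [ 0.5297 -0.0933] rel TCP mm [-0.4  0.7] rms mm 0.4 width mm 38.7
[221.  161.5 308.2 242.9] 0.7 xy [ 0.5299 -0.0914] rel TCP mm [-0.2  2.5] rms mm 1.41 width mm 47.5
```

Call:
{"method": "drive_tool", "body": {"rows": [[[0,0.05,-1.5],[0,0,0],5.8],[[0,0.05,-3],[0,0,0],5.8],[[0,0.05,-4.2],[0,0,0],5.8],[[0,0.05,-4.2],[0,0,0],5],[[0,0.05,-4.2],[0,0,0],4.4]], "newtons": 40}}

```text
time: 22.85
eef_pos: [0.5303, -0.0922, 0.0849]
ee_rot: [-180.0, 0.0, 90.1]
force: [0.7, -0.1, -0.0]
grip_width: 0.044
gripper_force: 0.0
```

Call:
{"method": "drive_tool", "body": {"rows": [[[0,0,0],[0,0,0],4],[[0,0,0],[0,0,0],3.6],[[0,0,0],[0,0,0],3.2],[[0,0,0],[0,0,0],3.2]]}}

```text
time: 23.25
eef_pos: [0.5302, -0.0919, 0.0856]
ee_rot: [180.0, 0.0, 90.1]
force: [-2.4, -0.9, 6.1]
grip_width: 0.0377
gripper_force: 39.9
```

Call:
{"method": "drive_tool", "body": {"rows": [[[0,0,0.3],[0,0,0],3.2],[[0,0,1],[0,0,0],3.2],[[0,0,2.5],[0,0,0],3.2],[[0,0,2.5],[0,0,0],3.2]]}}

```text
time: 23.65
eef_pos: [0.5317, -0.0916, 0.1112]
ee_rot: [179.8, 0.0, 90.1]
force: [0.5, 0.4, -1.5]
grip_width: 0.0378
gripper_force: 40.5
```

```bash
python3 - <<'E'
from h import *
z=manip.get_state()["eef_pos"][2]
disc("weight_200",z-.0165,.02,[.53,-.092],"w17",4)
disc("weight_500",.049,.028,[.53,-.092],"w17",4)
E
```

```text
TCP [ 0.5317 -0.0916  0.1112] w 0.037797659937322745 expect px [257.9 270.7]
[216.  169.1 307.4 246.7] 0.83 xy [ 0.5317 -0.0849] rel TCP mm [0.  6.7] rms mm 1.56 width mm 38.0
[220.  215.9 303.1 310. ] 0.74 xy [ 0.5318 -0.0917] rel TCP mm [ 0.1 -0.1] rms mm 0.46 width mm 37.1
[146.  130.6 336.6 262.2] 0.38 xy [ 0.5295 -0.0677] rel TCP mm [-2.2 23.9] rms mm 3.33 width mm 76.7
TCP [ 0.5308 -0.0912  0.11  ] w 0.03773152695427128 expect px [260.5 228.9]
[217.  171.6 310.8 249.6] 0.75 xy [ 0.5313 -0.113 ] rel TCP mm [  0.6 -21.7] rms mm 1.79 width mm 52.2
[220.5 217.2 303.8 309. ] 0.63 xy [ 0.5316 -0.119 ] rel TCP mm [  0.8 -27.8] rms mm 0.74 width mm 49.6
```

Call:
{"method": "drive_tool", "body": {"rows": [[[0,0,4],[0,0,0],3.2],[[0,0,8],[0,0,0],3.2],[[0,3,10],[0,0,0],3.2],[[-0.2,7,10],[0,0,0],3.2],[[-0.3,11.5,10],[0,0,0],3.2]]}}

```text
time: 24.35
eef_pos: [0.5274, 0.0235, 0.2104]
ee_rot: [179.9, 0.0, 89.9]
force: [1.2, 0.5, -3.0]
grip_width: 0.0377
gripper_force: 41.3
```

Call:
{"method": "drive_tool", "body": {"rows": [[[-0.1,4.5,0],[0,0,0],3.2],[[-0.2,9,0],[0,0,0],3.2],[[-0.3,13.5,0],[0,0,0],3.2],[[-0.4,18,0],[0,0,0],3.2],[[-0.5,22.5,0],[0,0,0],3.2]]}}

```text
time: 24.85
eef_pos: [0.5215, 0.2502, 0.2091]
ee_rot: [-179.9, 0.0, 90.1]
force: [0.5, -0.1, -1.7]
grip_width: 0.0378
gripper_force: 41.3
```

Call:
{"method": "drive_tool", "body": {"rows": [[[-0.2,4.5,0],[0,0,0],3.2],[[-0.4,9,0],[0,0,0],3.2],[[-0.6,12.5,0],[0,0,0],3.2],[[-0.7,14.75,-2],[0,0,0],3.2],[[-0.7,14.75,-5],[0,0,0],3.2]]}}

```text
time: 25.35
eef_pos: [0.5148, 0.403, 0.1595]
ee_rot: [179.9, -0.3, 90.6]
force: [0.3, 0.7, -1.5]
grip_width: 0.0379
gripper_force: 41.3
```

Call:
{"method": "drive_tool", "body": {"rows": [[[0,0,0],[0,0,0],3.2],[[0,0,0],[0,0,0],3.2]]}}

```text
time: 25.55
eef_pos: [0.5149, 0.3946, 0.1589]
ee_rot: [-179.9, 0.1, 90.1]
force: [0.2, 0.2, -1.6]
grip_width: 0.0377
gripper_force: 41.2
```

```bash
python3 -c "
from h import *
look([.515,.435],'red',48,'w18')"
```

```text
[0.5149 0.3946 0.1589] [0.516  0.3947 0.1602] [-1.7989e+02  1.4000e-01  9.0050e+01] 0.03770985654640169
(array([0.5147, 0.4334, 0.01  ]), 'size mm', array([46.5, 46.8]), 'px', array([260.7, 130.8]), [231, 101, 60, 60, 2829]) (np.float64(262.7734529257755), np.float64(131.75820808139622))
bore minus TCP (cm) [ -0.02   3.88 -14.89]
```

Call:
{"method": "drive_tool", "body": {"rows": [[[0,0.6,-2],[0,0,0],3.2],[[0,1.2,-4],[0,0,0],3.2],[[0,1.2,-6],[0,0,0],3.2],[[0,1.2,-6],[0,0,0],3.2],[[0,1.2,-6],[0,0,0],3.2]]}}

```text
time: 26.1
eef_pos: [0.5149, 0.4077, 0.0988]
ee_rot: [-179.9, 0.1, 90.1]
force: [0.4, -0.1, -1.6]
grip_width: 0.0376
gripper_force: 41.3
```

```bash
python3 -c "
from h import *
look([.515,.435],'red',48,'w19')"
```

```text
[0.5149 0.4077 0.0988] [0.5157 0.4079 0.0998] [-1.7993e+02  6.0000e-02  9.0110e+01] 0.03758439880550369
(array([0.5142, 0.4347, 0.01  ]), 'size mm', array([46.6, 47.3]), 'px', array([260. , 167.1]), [223, 131, 75, 73, 4295]) (np.float64(262.4373956006929), np.float64(168.6350703434647))
bore minus TCP (cm) [-0.07  2.7  -8.88]
```

Call:
{"method": "drive_tool", "body": {"rows": [[[-0.05,1.3,0],[0,0,0],3.2],[[-0.05,2.7,0],[0,0,0],3.2],[[-0.05,2.7,-2],[0,0,0],3.2],[[-0.05,2.7,-3.8],[0,0,0],3.2],[[-0.05,2.7,-3.8],[0,0,0],3.2]]}}

```text
time: 26.65
eef_pos: [0.5126, 0.435, 0.0592]
ee_rot: [-179.8, 0.2, 90.2]
force: [-0.1, 0.2, -1.5]
grip_width: 0.0375
gripper_force: 41.3
```

Call:
{"method": "drive_tool", "body": {"rows": [[[0,0,-0.4],[0,0,0],3.2],[[0,0,-0.8],[0,0,0],3.2],[[0,0,-1.2],[0,0,0],3.2],[[0,0,-1.4],[0,0,0],3.2],[[0,0,-1.4],[0,0,0],3.2]]}}

```text
time: 27.15
eef_pos: [0.5147, 0.4348, 0.0477]
ee_rot: [-180.0, 0.0, 90.1]
force: [0.4, 0.2, -1.9]
grip_width: 0.0378
gripper_force: 41.3
```

```bash
cat >> h.py <<'E'
def arc(lo,hi,rad,guess,name):
    """fit the far edge of the felt showing behind a held weight"""
    s=manip.get_state();f=manip.grab_frame("wrist");k=cam("wrist",s);cv2.imwrite(f"pics/{name}.png",f[:,:,::-1])
    m=cv2.inRange(cv2.cvtColor(f,cv2.COLOR_RGB2HSV),lo,hi);m[:150]=0;m[300:]=0;m[:,:180]=0;m[:,345:]=0
    n,l,st,_=cv2.connectedComponentsWithStats(m);m=l==1+np.argmax(st[1:,4]);ys,xs=np.nonzero(m);print(xs.min(),xs.max(),ys.min(),ys.max(),len(xs))
    e=np.array([ray(k,u,ys[xs==u].min()-.5,.01)[:2] for u in range(xs.min()+4,xs.max()-3) if (xs==u).any()])
    a=least_squares(lambda a:np.hypot(e[:,0]-a[0],e[:,1]-a[1])-rad,guess,loss="soft_l1",f_scale=.0005);print("felt rel TCP mm",1e3*(a.x-s["eef_pos"][:2]),"rms",1e3*np.sqrt(2*a.cost/len(e)),s["force"],s["eef_pos"])
E
python3 -c "
from h import *
arc((0,190,60),(7,255,255),.0237,[.515,.435],'w20')"
```

```text
218 267 206 226 310
felt rel TCP mm [-1.41881067 -1.10444858] rms 0.18807862673035994 [ 0.42979906  0.17379458 -1.85193951] [0.51474295 0.43483645 0.04768494]
```

Call:
{"method": "drive_tool", "body": {"rows": [[[-0.05,-0.05,0],[0,0,0],3.2],[[-0.05,-0.05,-0.1],[0,0,0],3.2],[[-0.05,-0.05,-0.2],[0,0,0],3.2],[[-0.05,-0.05,-0.2],[0,0,0],3.2]]}}

```text
time: 27.6
eef_pos: [0.5145, 0.4345, 0.0467]
ee_rot: [-180.0, -0.0, 90.1]
force: [-1.5, -0.4, 5.1]
grip_width: 0.0376
gripper_force: 41.9
```

Call:
{"method": "drive_tool", "body": {"rows": [[[0,0,-0.1],[0,0,0],3.2],[[0,0,-0.1],[0,0,0],3.2]]}}

```text
time: 27.8
eef_pos: [0.5145, 0.4345, 0.0466]
ee_rot: [-180.0, -0.1, 90.1]
force: [-3.6, -1.3, 10.9]
grip_width: 0.0376
gripper_force: 42.5
```

Seated at the expected height. I'm releasing it, then backing off and checking.

Call:
{"method": "drive_tool", "body": {"rows": [[[0,0,0.1],[0,0,0],4.2],[[0,0,0.1],[0,0,0],4.6],[[0,0,0.1],[0,0,0],5],[[0,0,0.1],[0,0,0],5.2],[[0,0,1],[0,0,0],5.2]]}}

```text
time: 28.3
eef_pos: [0.5135, 0.434, 0.0537]
ee_rot: [-179.9, 0.1, 90.1]
force: [0.1, 0.1, 1.3]
grip_width: 0.0521
gripper_force: 0.0
```

Call:
{"method": "drive_tool", "body": {"rows": [[[0,0,1],[0,0,0],5.4],[[0,0,3],[0,0,0],5.8],[[0,-0.8,5],[0,0,0],6.5],[[0,-1.6,7],[0,0,0],7],[[0,-1.6,7],[0,0,0],7.2]]}}

```text
time: 28.8
eef_pos: [0.5168, 0.4174, 0.1287]
ee_rot: [179.7, -0.1, 90.0]
force: [0.5, -1.0, -0.5]
grip_width: 0.072
gripper_force: 0.0
```

Call:
{"method": "drive_tool", "body": {"rows": [[[0,0,0],[0,0,0],7.2],[[0,0,0],[0,0,0],7.2]]}}

```text
time: 29.0
eef_pos: [0.5137, 0.4187, 0.1243]
ee_rot: [-179.9, 0.0, 90.1]
force: [0.1, -0.9, 0.1]
grip_width: 0.072
gripper_force: 0.0
```

```bash
python3 -c "
from h import *
disc('weight_200',.030,.02,[.5145,.434],'w21')"
```

```text
TCP [0.5137 0.4187 0.1243] w 0.07201421191785083 expect px [263.6 184.3]
[230.3 150.2 292.6 213.4] 0.91 xy [0.5157 0.4323] rel TCP mm [ 2.  13.7] rms mm 0.45 width mm 40.3
[ 73.8 300.5 101.7 320. ] 0.66 xy [0.3837 0.3463] rel TCP mm [-129.9  -72.4] rms mm 1.07 width mm 20.6
```

Call:
{"method": "drive_tool", "body": {"rows": [[[0,0,4],[0,0,0],7.2],[[0,-2,8],[0,0,0],7.2],[[0.2,-6.5,9],[0,0,0],7.2],[[0.3,-11,9],[0,0,0],7.2],[[0.4,-15.5,9],[0,0,0],7.2]]}}

```text
time: 29.6
eef_pos: [0.5183, 0.2624, 0.2149]
ee_rot: [180.0, 0.0, 90.2]
force: [0.4, -0.4, 0.3]
grip_width: 0.0722
gripper_force: 0.0
```

Call:
{"method": "drive_tool", "body": {"rows": [[[0.1,-4.5,0],[0,0,0],7.2],[[0.2,-9,0],[0,0,0],7.2],[[0.3,-13.5,0],[0,0,0],7.2],[[0.4,-18,0],[0,0,0],7.2],[[0.6,-22.5,0],[0,0,0],7.2]]}}

```text
time: 30.1
eef_pos: [0.5238, 0.037, 0.2143]
ee_rot: [-179.9, 0.0, 90.2]
force: [1.2, -0.3, 0.2]
grip_width: 0.0721
gripper_force: 0.0
```

Call:
{"method": "drive_tool", "body": {"rows": [[[0.2,-4.5,0],[0,0,0],7.2],[[0.4,-9,0],[0,0,0],7.2],[[0.6,-13,0],[0,0,0],7.2],[[0.6,-13,-4],[0,0,0],7.2],[[0.6,-13,-8],[0,0,0],7.2]]}}

```text
time: 30.6
eef_pos: [0.5315, -0.0936, 0.1345]
ee_rot: [179.8, 0.1, 89.9]
force: [0.4, 0.5, -0.5]
grip_width: 0.0722
gripper_force: 0.0
```

Call:
{"method": "drive_tool", "body": {"rows": [[[0,0,-2.5],[0,0,0],7.2],[[0,0,-2.5],[0,0,0],7.2],[[0,0,-2.5],[0,0,0],7.2]]}}

```text
time: 30.9
eef_pos: [0.5302, -0.0917, 0.1095]
ee_rot: [-179.9, 0.0, 90.1]
force: [0.1, -0.4, -0.0]
grip_width: 0.0719
gripper_force: 0.0
```

```bash
python3 -c "
from h import *
disc('weight_500',.049,.028,[.530,-.091],'w22',4)"
```

```text
TCP [ 0.5302 -0.0917  0.1095] w 0.07193096360963525 expect px [261.8 227. ]
[218.6 171.4 312.3 270.1] 0.84 xy [ 0.531  -0.0921] rel TCP mm [ 0.8 -0.4] rms mm 0.41 width mm 53.1
```

Call:
{"method": "drive_tool", "body": {"rows": [[[0.05,0,-1.5],[0,0,0],7.2],[[0.05,0,-3],[0,0,0],7.2],[[0.05,0,-4.4],[0,0,0],7.2],[[0.05,0,-4.95],[0,0,0],7.2],[[0.05,0,-4.95],[0,0,0],6.6]], "newtons": 60}}

```text
time: 31.5
eef_pos: [0.5308, -0.0914, 0.0602]
ee_rot: [-180.0, -0.0, 90.1]
force: [-0.6, -0.3, 0.6]
grip_width: 0.0663
gripper_force: 0.0
```

Call:
{"method": "drive_tool", "body": {"rows": [[[0,0,0],[0,0,0],6],[[0,0,0],[0,0,0],5.6],[[0,0,0],[0,0,0],5],[[0,0,0],[0,0,0],4.6],[[0,0,0],[0,0,0],4.6]]}}

```text
time: 32.0
eef_pos: [0.5304, -0.0916, 0.0614]
ee_rot: [-180.0, -0.0, 90.1]
force: [-3.7, 0.2, 7.5]
grip_width: 0.0533
gripper_force: 61.3
```

Call:
{"method": "drive_tool", "body": {"rows": [[[0,0,0.3],[0,0,0],4.6],[[0,0,1],[0,0,0],4.6],[[0,0,2.5],[0,0,0],4.6],[[0,0,2.5],[0,0,0],4.6]]}}

```text
time: 32.4
eef_pos: [0.5318, -0.0917, 0.0866]
ee_rot: [179.8, 0.0, 90.1]
force: [-0.5, 0.6, -4.3]
grip_width: 0.0533
gripper_force: 64.3
```

```bash
python3 -c "
from h import *
z=manip.get_state()['eef_pos'][2]
disc('weight_500',z-.012,.028,[.530,-.091],'w23',4)"
```

```text
TCP [ 0.5318 -0.0917  0.0866] w 0.053269317684347034 expect px [257.6 274.2]
[202.3 195.8 323.8 327.8] 0.6 xy [ 0.5318 -0.0906] rel TCP mm [-0.   1.1] rms mm 0.58 width mm 52.3
```

Call:
{"method": "drive_tool", "body": {"rows": [[[0,0,3.5],[0,0,0],4.6],[[0,-2,7.45],[0,0,0],4.6],[[-0.2,-6,7.45],[0,0,0],4.6],[[-0.4,-10,7.45],[0,0,0],4.6],[[-0.6,-14,7.45],[0,0,0],4.6]]}}

```text
time: 33.0
eef_pos: [0.5244, -0.2321, 0.1594]
ee_rot: [-180.0, -0.0, 90.2]
force: [0.2, -1.0, -5.7]
grip_width: 0.0529
gripper_force: 66.9
```

Call:
{"method": "drive_tool", "body": {"rows": [[[-0.1,-4,0],[0,0,0],4.6],[[-0.2,-8,0],[0,0,0],4.6],[[-0.3,-9.5,0],[0,0,0],4.6],[[-0.3,-9.5,0],[0,0,0],4.6],[[-0.3,-9.5,0],[0,0,0],4.6]]}}

```text
time: 33.5
eef_pos: [0.5211, -0.3254, 0.1587]
ee_rot: [-179.9, -0.1, 90.1]
force: [-0.3, 0.9, -6.0]
grip_width: 0.053
gripper_force: 66.8
```

```bash
python3 -c "
from h import *
look([.521,-.278],'green',64,'w24')"
```

```text
[ 0.5211 -0.3254  0.1587] [ 0.5215 -0.3243  0.1587] [-1.7988e+02 -1.4000e-01  9.0090e+01] 0.053026786878230106
(array([ 0.5219, -0.2782,  0.01  ]), 'size mm', array([62.2, 62.8]), 'px', array([261.9, 120.4]), [222, 80, 81, 82, 5234]) (np.float64(262.6317056779202), np.float64(123.62482737324213))
bore minus TCP (cm) [  0.08   4.72 -14.87]
```

Call:
{"method": "drive_tool", "body": {"rows": [[[0,0.7,-2],[0,0,0],4.6],[[0,1.4,-4],[0,0,0],4.6],[[0,1.4,-6],[0,0,0],4.6],[[0,1.4,-6],[0,0,0],4.6],[[0,1.4,-6],[0,0,0],4.6]]}}

```text
time: 34.05
eef_pos: [0.5221, -0.311, 0.0996]
ee_rot: [-180.0, -0.1, 90.2]
force: [0.2, -0.2, -4.3]
grip_width: 0.0532
gripper_force: 66.4
```

```bash
python3 -c "
from h import *
look([.521,-.278],'green',64,'w25')"
```

```text
[ 0.5221 -0.311   0.0996] [ 0.5225 -0.312   0.1004] [-1.7995e+02 -6.0000e-02  9.0230e+01] 0.053224644523855134
(array([ 0.5213, -0.2754,  0.01  ]), 'size mm', array([62.2, 60.8]), 'px', array([259.9, 154.1]), [210, 106, 101, 96, 7713]) (np.float64(260.61310550321895), np.float64(159.54564513979227))
bore minus TCP (cm) [-0.08  3.56 -8.96]
```

Call:
{"method": "drive_tool", "body": {"rows": [[[-0.05,1.7,0],[0,0,0],4.6],[[-0.05,3.45,0],[0,0,0],4.6],[[-0.05,3.45,-2],[0,0,0],4.6],[[-0.05,3.45,-3.6],[0,0,0],4.6],[[-0.05,3.45,-3.6],[0,0,0],4.6]]}}

```text
time: 34.6
eef_pos: [0.5202, -0.2761, 0.0621]
ee_rot: [-179.8, -0.1, 90.2]
force: [-0.5, 0.2, -4.3]
grip_width: 0.0531
gripper_force: 66.5
```

Call:
{"method": "drive_tool", "body": {"rows": [[[0,0,-0.3],[0,0,0],4.6],[[0,0,-0.7],[0,0,0],4.6],[[0,0,-1.1],[0,0,0],4.6],[[0,0,-1.4],[0,0,0],4.6],[[0,0,-1.4],[0,0,0],4.6]]}}

```text
time: 35.1
eef_pos: [0.5211, -0.278, 0.0495]
ee_rot: [-180.0, -0.0, 90.1]
force: [-0.8, 0.9, -4.7]
grip_width: 0.0531
gripper_force: 66.5
```

```bash
python3 -c "
from h import *
arc((60,60,30),(95,255,255),.0315,[.5215,-.277],'w26')"
```

```text
200 322 187 247 1797
felt rel TCP mm [-0.47966937  0.29321391] rms 0.1719251604299817 [-0.82687818  0.9103987  -4.72748755] [ 0.52110279 -0.27800672  0.04947904]
```

Call:
{"method": "drive_tool", "body": {"rows": [[[-0.05,0,-0.1],[0,0,0],4.6],[[-0.05,0,-0.2],[0,0,0],4.6],[[-0.05,0,-0.3],[0,0,0],4.6],[[-0.05,0,-0.3],[0,0,0],4.6]]}}

```text
time: 35.55
eef_pos: [0.5208, -0.2782, 0.048]
ee_rot: [180.0, -0.0, 90.1]
force: [-1.8, 1.2, 5.4]
grip_width: 0.0531
gripper_force: 67.7
```

Call:
{"method": "drive_tool", "body": {"rows": [[[0,0,-0.1],[0,0,0],4.6],[[0,0,-0.1],[0,0,0],4.6]]}}

```text
time: 35.75
eef_pos: [0.5208, -0.2782, 0.048]
ee_rot: [179.9, -0.1, 90.1]
force: [-2.3, 1.7, 12.7]
grip_width: 0.0529
gripper_force: 68.5
```

Firm contact at the expected depth. I'm releasing it, rising and checking everything.

Call:
{"method": "drive_tool", "body": {"rows": [[[0,0,0.1],[0,0,0],5.8],[[0,0,0.1],[0,0,0],6.2],[[0,0,0.1],[0,0,0],6.6],[[0,0,0.1],[0,0,0],6.8],[[0,0,1],[0,0,0],6.8]]}}

```text
time: 36.25
eef_pos: [0.5202, -0.2776, 0.0551]
ee_rot: [-179.9, -0.1, 90.1]
force: [0.5, 0.7, -0.0]
grip_width: 0.0683
gripper_force: 0.0
```

Call:
{"method": "drive_tool", "body": {"rows": [[[0,0,1],[0,0,0],7],[[0,0,3],[0,0,0],7.2],[[0,-0.8,5],[0,0,0],7.2],[[0,-1.6,7],[0,0,0],7.2],[[0,-1.6,9],[0,0,0],7.2]]}}

```text
time: 36.75
eef_pos: [0.5208, -0.2957, 0.1478]
ee_rot: [179.9, 0.1, 90.0]
force: [0.7, -0.8, 1.0]
grip_width: 0.0718
gripper_force: 0.0
```

Call:
{"method": "drive_tool", "body": {"rows": [[[0,-1,4],[0,0,0],7.2],[[0,-2,8],[0,0,0],7.2],[[0,-2,8],[0,0,0],7.2],[[0,-2,8],[0,0,0],7.2]]}}

```text
time: 37.15
eef_pos: [0.5212, -0.3146, 0.2277]
ee_rot: [179.8, 0.1, 90.1]
force: [0.2, -0.2, -0.2]
grip_width: 0.0719
gripper_force: 0.0
```

```bash
python3 - <<'E'
from h import *
disc('weight_500',.0355,.028,[.521,-.278],'w27',4)
w=cv2.imread("pics/w27.png")[40:310,90:430]
s=manip.grab_frame("side")[:,:,::-1][115:325,180:420]
w=cv2.resize(w,(380,302));s=cv2.resize(s,(345,302))
cv2.imwrite("pics/fin.png",np.hstack([w,s]))
E
```

```text
TCP [ 0.5212 -0.3146  0.2277] w 0.07192763230980041 expect px [261.5 128.5]
[235.1  95.9 293.3 159.7] 0.94 xy [ 0.5231 -0.2821] rel TCP mm [ 1.9 32.5] rms mm 0.42 width mm 52.5
[259.6 248.2 289.9 274.9] 0.91 xy [ 0.5379 -0.4067] rel TCP mm [ 16.7 -92.1] rms mm 1.76 width mm 31.1
```

View pics/fin.png

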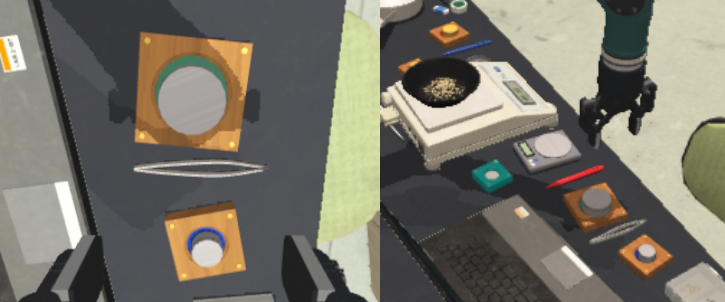

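The 500 and 100 stand in the green and blue bores, at (192,98) and (207,250). The pan is empty and the 200 is in the red block at (450,30), so I'm handing in.

```bash
python3 -c "
from rig import manip
print(manip.hand_in())"
```

```text
the job is handed in; nothing more can be done
None
```

All four weights were placed upright on the felt in their own blocks (50 white, 100 blue, 200 red, 500 green), the dish was never approached, and the job was handed in at about 37 s of the 122 s allowed.

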